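Find the worn shock mount and push its tag down

TASK

Three spring mounts from a vibration-free balance table stand on test stands, and one has gone soft. With closed fingers press each black pad about a centimetre down and let it come back up, one after another from the left stand to the right one as you see them, to feel which is softest; only then push the white tag on the softest one's stand fully down and draw back. Leave the other two tags up, and do not pick up, shift or knock over the stands or anything else.

Things in the scene. Friction and masses are not known exactly. Their poses are not given: they have to be found in the camera images.
- stand_a: One of three identical loose test stands, 1.1 kg on rubber feet: grey base plate 150 mm (its x) by 80 mm (its y), top of the plate 14 mm above the worktop. Origin: centre of its underside; +x points from the tag to the pad, away from the robot, give or take its yaw. The letters are only names: they tell neither the order along the bench nor which mount is worn.
- pad_a_top (a point): Centre of the top face of the round black rubber pad (42 mm across) on the spring mount of stand_a: 35 mm towards +x from the stand's centre, 66 mm above the worktop when free. The aluminium cup under it is 52 mm across and 40 mm high.
- pad_a (a joint): How far the pad of stand_a is pressed straight down, in m: 0 free (0.0004 for the softest), 0.014 at its stop; its spring brings it back up. Springs look alike but differ: pressed equally deep, the softest takes less than half the force of either other one. At 10 mm down they take between about 2.5 and 13 N; even the stiffest reaches its stop below 20 N. Left alone, the softest pad rests 0.4 mm lower than the others, too little to see.
- tag_a_top (a point): Centre of the top face of the white tag of stand_a, a cap 14 mm (stand's x) by 28 mm (stand's y) on a flat blade in an aluminium guide 22x36 mm, 40 mm high: 45 mm towards -x from the stand's centre (on the robot's side, 80 mm from the pad's centre), 64 to 66 mm above the worktop when up, 52 mm when down.
- tag_a (a joint): How far the tag of stand_a is pushed straight down, in m: 0 to 0.002 at the start (up), 0.014 fully down at its stop. It slides stiffly (about 2.5 N) and stays where it is left.
- stand_b: One of three identical loose test stands, 1.1 kg on rubber feet: grey base plate 150 mm (its x) by 80 mm (its y), top of the plate 14 mm above the worktop. Origin: centre of its underside; +x points from the tag to the pad, away from the robot, give or take its yaw. The letters are only names: they tell neither the order along the bench nor which mount is worn.
- pad_b_top (a point): Centre of the top face of the round black rubber pad (42 mm across) on the spring mount of stand_b: 35 mm towards +x from the stand's centre, 66 mm above the worktop when free. The aluminium cup under it is 52 mm across and 40 mm high.
- pad_b (a joint): How far the pad of stand_b is pressed straight down, in m: 0 free (0.0004 for the softest), 0.014 at its stop; its spring brings it back up. Springs look alike but differ: pressed equally deep, the softest takes less than half the force of either other one. At 10 mm down they take between about 2.5 and 13 N; even the stiffest reaches its stop below 20 N. Left alone, the softest pad rests 0.4 mm lower than the others, too little to see.
- tag_b_top (a point): Centre of the top face of the white tag of stand_b, a cap 14 mm (stand's x) by 28 mm (stand's y) on a flat blade in an aluminium guide 22x36 mm, 40 mm high: 45 mm towards -x from the stand's centre (on the robot's side, 80 mm from the pad's centre), 64 to 66 mm above the worktop when up, 52 mm when down.
- tag_b (a joint): How far the tag of stand_b is pushed straight down, in m: 0 to 0.002 at the start (up), 0.014 fully down at its stop. It slides stiffly (about 2.5 N) and stays where it is left.
- stand_c: One of three identical loose test stands, 1.1 kg on rubber feet: grey base plate 150 mm (its x) by 80 mm (its y), top of the plate 14 mm above the worktop. Origin: centre of its underside; +x points from the tag to the pad, away from the robot, give or take its yaw. The letters are only names: they tell neither the order along the bench nor which mount is worn.
- pad_c_top (a point): Centre of the top face of the round black rubber pad (42 mm across) on the spring mount of stand_c: 35 mm towards +x from the stand's centre, 66 mm above the worktop when free. The aluminium cup under it is 52 mm across and 40 mm high.
- pad_c (a joint): How far the pad of stand_c is pressed straight down, in m: 0 free (0.0004 for the softest), 0.014 at its stop; its spring brings it back up. Springs look alike but differ: pressed equally deep, the softest takes less than half the force of either other one. At 10 mm down they take between about 2.5 and 13 N; even the stiffest reaches its stop below 20 N. Left alone, the softest pad rests 0.4 mm lower than the others, too little to see.
- tag_c_top (a point): Centre of the top face of the white tag of stand_c, a cap 14 mm (stand's x) by 28 mm (stand's y) on a flat blade in an aluminium guide 22x36 mm, 40 mm high: 45 mm towards -x from the stand's centre (on the robot's side, 80 mm from the pad's centre), 64 to 66 mm above the worktop when up, 52 mm when down.
- tag_c (a joint): How far the tag of stand_c is pushed straight down, in m: 0 to 0.002 at the start (up), 0.014 fully down at its stop. It slides stiffly (about 2.5 N) and stays where it is left.
- tape: Bystander, loose: tape dispenser with a brown roll, 104x33x72 mm, standing between two of the stands. Origin: centre of its underside.
- white_carton: Bystander, loose: white carton 62x100x30 mm, lying lengthwise at the left. Origin: centre of its underside.
- red_carton: Bystander, loose: red carton 75x110x40 mm, to the right. Origin: centre of its underside.
- dropper: Bystander, loose: brown dropper bottle, 36 mm across, 113 mm tall, behind the stands. Origin: centre of its underside.
- small_bottle: Bystander, loose: clear bottle with screw cap, 58 mm across, 126 mm tall, behind the stands. Origin: centre of its underside.
- flask: Bystander, loose: foil-wrapped flask, 80x94x104 mm, behind the stands. Origin: centre of its underside.
- tip_box: Bystander, loose: pipette tip box, 123x104x58 mm, at the front right. Origin: centre of its underside.
Things that resemble listed ones, but are neither listed nor needed, are in the scene too. What is shaped like the stand_a but blue is not meant. Leave any blue look-alike of the stand_c alone.

How it is judged:
On the way, in this order (a step that is already met when the one before it is completed fails the run):
1. the pad of the left stand is pressed down (((value of joint pad_a above 0.005 m and world y of pad_a_top above 0.12 m) or (value of joint pad_b above 0.005 m and world y of pad_b_top above 0.12 m) or (value of joint pad_c above 0.005 m and world y of pad_c_top above 0.12 m))), for 0.1 s.
2. the pad of the middle stand is pressed down (((value of joint pad_a above 0.005 m and world y of pad_a_top between -0.12 and 0.12 m) or (value of joint pad_b above 0.005 m and world y of pad_b_top between -0.12 and 0.12 m) or (value of joint pad_c above 0.005 m and world y of pad_c_top between -0.12 and 0.12 m))), for 0.1 s.
3. the pad of the right stand is pressed down (((value of joint pad_a above 0.005 m and world y of pad_a_top below -0.12 m) or (value of joint pad_b above 0.005 m and world y of pad_b_top below -0.12 m) or (value of joint pad_c above 0.005 m and world y of pad_c_top below -0.12 m))), for 0.1 s.
4. the tag of the softest mount is down (((value of joint tag_a above 0.011 m and value of joint pad_a above 0.0002 m) or (value of joint tag_b above 0.011 m and value of joint pad_b above 0.0002 m) or (value of joint tag_c above 0.011 m and value of joint pad_c above 0.0002 m))), for 0.1 s.
At the end, for the whole second after the job is handed in: The softest mount's tag is at least 11 of its 14 mm down, the other two less than 5 mm; all pads are back up within 2 mm; stands and bystanders stand upright, at rest, within 30 mm of their starts. (The softest is known by resting over 0.2 mm low.) (((value of joint tag_a above 0.011 m and value of joint pad_a above 0.0002 m) or (value of joint tag_b above 0.011 m and value of joint pad_b above 0.0002 m) or (value of joint tag_c above 0.011 m and value of joint pad_c above 0.0002 m)) and ((value of joint tag_a above 0.011 m and value of joint pad_a above 0.0002 m) or (value of joint tag_a below 0.005 m and not (value of joint pad_a above 0.0002 m))) and ((value of joint tag_b above 0.011 m and value of joint pad_b above 0.0002 m) or (value of joint tag_b below 0.005 m and not (value of joint pad_b above 0.0002 m))) and ((value of joint tag_c above 0.011 m and value of joint pad_c above 0.0002 m) or (value of joint tag_c below 0.005 m and not (value of joint pad_c above 0.0002 m))) and value of joint each of pad_a, pad_b, pad_c below 0.002 m and distance of each of stand_a, stand_b, stand_c, tape, white_carton, red_carton, dropper, small_bottle, flask, tip_box from where it was at the start of the episode below 0.03 m and angle between each of stand_a, stand_b, stand_c's own z axis and vertical below 0.1 rad and linear speed of each of stand_a, stand_b, stand_c below 0.02 m/s and angle between each of tape, white_carton, red_carton, dropper, small_bottle, flask, tip_box's own z axis and vertical below 0.2 rad); the robot touches nothing.
It fails at once if a stand is lifted (8 mm), shifted (30 mm) or tipped (height (world z) of any of stand_a, stand_b, stand_c above 0.008 m or distance of any of stand_a, stand_b, stand_c from where it was at the start of the episode above 0.03 m or angle between any of stand_a, stand_b, stand_c's own z axis and vertical above 0.15 rad).
It fails at once if a bystander is lifted, shifted (30 mm) or knocked over (height (world z) of any of tape, white_carton, red_carton, dropper, small_bottle, flask, tip_box above 0.02 m or distance of any of tape, white_carton, red_carton, dropper, small_bottle, flask, tip_box from where it was at the start of the episode above 0.03 m or angle between any of tape, white_carton, red_carton, dropper, small_bottle, flask, tip_box's own z axis and vertical above 0.4 rad).
It also fails if it takes over 48 s, if anything falls off the work surface, if the arm or the gripper's body presses on something with over 40 N, if the wrist force passes 120 N, or if a joint passes its speed limit or range.

ROBOT

A 7-joint arm with a two-finger parallel gripper is mounted at the origin on a cart in front of the work surface, level with it; the furniture and walls round the work are solid. World frame = base frame: x ahead of the robot, y to its left, z up, the work surface at z = 0. Lengths are in m, angles in rad, forces in N, time in s.
With the tool pointing down it reaches from about 0.4 to 0.85 m from the base axis. Payload 6.9 kg.
Tool frame: the origin (TCP) lies midway between the tips of the shut fingers; the grasp point (between the pads) lies behind it (ctrl.pinch_z is the z of the grasp point in the tool frame, in m); z points along the fingers, y is the line along which they close (so a half turn about z gives the same grasp; the last joint's range is limited). The gripper opens to 85 mm and grips with 20 to 120 N. Pads are 22 mm wide; open, the fingers measure 114 mm over their backs; the gripper's body (76 mm by 85 mm) begins 54 mm behind the grasp point. The pads swing forward as they close: fully open they stand 13 mm farther back than shut.
Start: joints at [1.421, 0.507, -0.238, 1.5, 0.126, 1.149, -0.155], TCP at [0.158, -0.605, 0.231] pointing down, gripper open.
Joint ranges: [-3.08, 3.08], [-0.24, 2.05], [-1.43, 1.35], [0, 2.5], [-1.52, 4.66], [0.17, 1.96], [-2.89, 2.89]. Speed limits (rad/s): [2.39, 2.39, 3.14, 3.14, 3.14, 3.14, 3.14].

INTERFACE

Orientations are given as a unit quaternion [w, x, y, z].
In Python, from station import ctrl, get_state, vision, ticket, models gives the robot as it stands. Calls block until the motion is done:
- ctrl.movep(position, orientation): joint-space move of the TCP to a pose.
- ctrl.movel(position, frame=None, max_speed=0.15): straight line of the TCP; frame=None keeps the orientation; max_speed is the mean speed in m/s.
- ctrl.set_joints(angles): joint-space move.
- ctrl.ungrasp() and ctrl.close_gripper(force=None): open the fingers fully, or close them until they stop; force is the grip in N (None keeps the last).
- ctrl.pause(seconds).
- ctrl.ik(position, orientation): joint angles nearest the present ones, or None.
- get_state(): the state.
- vision.grab_frame(name): name is "side" or "top"; returns (picture, depth): 480x640x3 uint8, blue, green, red; 480x640 float32, m along the optical axis (not along the pixel's ray), 0 where there is no reading.
- vision.camera_info(name): a dict with "mtx" (3x3 intrinsics, pixels), "dist_coeffs" ([k1, k2, p1, p2, k3] as OpenCV has them; the pictures are not rectified), "R" (3x3) and "t" (3): a world point X has camera coordinates R X + t. Camera axes: x right, y down, z forward; pixel columns grow to the right and rows downward; lengths in m; the calibration is good to about 2 mm. A picture is of the moment at which its call begins. camera_info takes no time and is no camera call.
A pose or a line that the arm cannot do raises ctrl.Unreachable and nothing moves.
- ticket.close_job(): hands the job in; it is judged then, once.
Trained networks look in the newest picture that a camera, given by its name, has taken for a name from the list of things; names that differ only in an ending like _2 or _b are one class to them, and where a whole thing is asked for, a point or a joint stands for the part that bears it (a point fixed in the world has none). Each returns a list of dicts, best first, with "p" (0 to 1); they miss things now and then, are a little off and sometimes report something else, mostly with a low value. They report only what shows in the picture. A call takes as long as a camera call. They do not tell look-alikes from the thing itself.
- models.recognise(camera, target): "point" ([column, row] in pixels, amid what is visible of it).
- models.masks_of(camera, target): "mask" (480x640 bool, what is visible of it) and "point" ([column, row] in pixels, amid what is visible of it).
The state is a dict: "time": time; "qpos": joint angles; "qd": joint speeds; "tau": joint torques, N m; "tcp_pos": TCP position; "eef_rot": TCP orientation; "contact_force": force on the tool from outside, world axes, zero at the start; "wrist_torque": the same for the moment, N m; "width": finger opening in m; "gripper_force": force on a finger pad.
Only numpy, scipy, OpenCV 4.12 (cv2) and the standard library are available. Lean on these libraries where they do the work, as an engineer would, in place of code of your own. Each camera call takes 0.05 s, during which the arm holds its last target. There are 200 camera calls.

## Working session

There is one attempt and no reset: what is moved stays moved. The work goes in short steps, each a Python script; the robot and the scene stay as the last script left them, time stands still between calls to the robot, and variables do not carry over. Pictures are saved under pics/ and viewed, at most 10 in all, crops included, and the job is handed in when it is done.

```bash
mkdir -p pics
python3 - <<'E'
from station import ctrl, get_state, vision, models
import cv2
for n in ("top","side"):
    im,d=vision.grab_frame(n); cv2.imwrite(f"pics/{n}0.png",im)
    c=vision.camera_info(n); print(n,c["R"],c["t"],c["mtx"])
    for t in ("stand_a","pad_a_top","tag_a_top"):
        print(t,[(round(r["p"],2),[int(v) for v in r["point"]]) for r in models.recognise(n,t)])
s=get_state(); print(s["time"],s["contact_force"],s["eef_rot"],ctrl.pinch_z)
E
```

```text
top [[ 0.08424335 -0.99644028  0.00313504]
 [-0.97481266 -0.08306606 -0.206979  ]
 [ 0.20650263  0.01438052 -0.97834036]] [-0.20681551  0.57556271  1.66174093] [[550.5181007    0.         322.2954781 ]
 [  0.         550.5181007  243.85215866]
 [  0.           0.           1.        ]]
stand_a [(0.87, [203, 235]), (0.84, [274, 250]), (0.75, [501, 318]), (0.7, [352, 277]), (0.61, [195, 299])]
pad_a_top [(0.66, [271, 231]), (0.55, [186, 294])]
tag_a_top [(0.6, [204, 302]), (0.48, [274, 261]), (0.4, [200, 223])]
side [[ 0.99471786 -0.10190556  0.01231413]
 [-0.03151076 -0.41732878 -0.9082091 ]
 [ 0.0976906   0.90302378 -0.41833551]] [-0.5774214   0.00685976  1.93167137] [[602.83138865   0.         318.54546589]
 [  0.         602.83138865 245.94321862]
 [  0.           0.           1.        ]]
stand_a [(0.94, [268, 384]), (0.93, [325, 211]), (0.86, [261, 210]), (0.62, [300, 273]), (0.6, [318, 242]), (0.55, [321, 226])]
pad_a_top [(0.68, [321, 225]), (0.33, [317, 241])]
tag_a_top [(0.42, [369, 235])]
0.4 [-0.21094549  0.11447851  0.83816177] [-1.54752482e-04  9.91832089e-01  1.27550312e-01 -1.46062908e-05] -0.0187
```

View pics/top0.png

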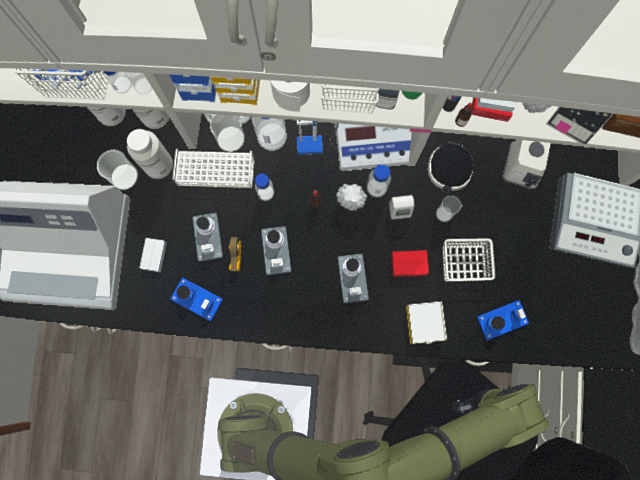

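View pics/side0.png

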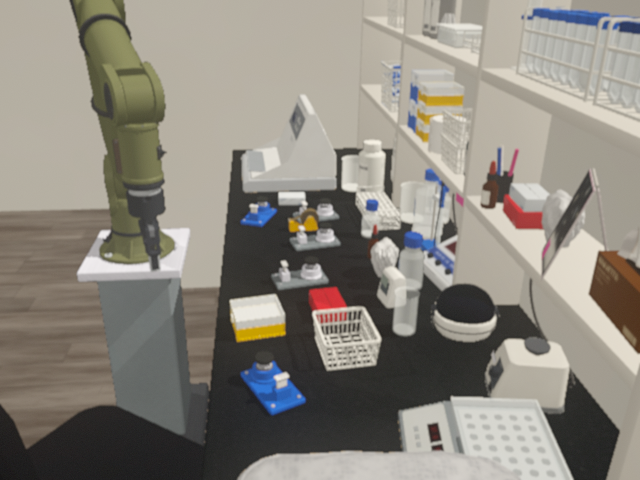

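The three grey stands are at top pixels (206,237), (276,250) and (352,278). The look-alikes at (195,299) and (502,320) are blue, so they are excluded. I'll confirm this in one enlarged crop, undistorted and rectified to the plane z=0.066.

```bash
cat > h.py <<'E'
from station import ctrl, get_state, vision, models, ticket
import cv2, numpy as np
# metric view of the plane z: 1 px = 1 mm, row=(0.75-x), col=(0.40-y), in mm
def ortho(im,c,z,x1=.75,y1=.35,w=550,h=400):
    u,v=np.meshgrid(np.arange(w),np.arange(h))
    P=np.stack([x1-v/1000,y1-u/1000,np.full(u.shape,z)],-1).reshape(-1,3).astype(float)
    p,_=cv2.projectPoints(P,cv2.Rodrigues(c["R"])[0],np.array(c["t"]),np.array(c["mtx"]),np.array(c["dist_coeffs"]))
    m=p.reshape(h,w,2).astype(np.float32)
    return cv2.remap(im,m[...,0],m[...,1],cv2.INTER_CUBIC)
def unproj(px,z,c):
    n=cv2.undistortPoints(np.array([[px]],float),np.array(c["mtx"]),np.array(c["dist_coeffs"]))[0,0]
    R=np.array(c["R"]);o=-R.T@np.array(c["t"]);d=R.T@np.array([*n,1]);return o+d*(z-o[2])/d[2]
E
python3 - <<'E'
from h import *
c=vision.camera_info("top"); im=cv2.imread("pics/top0.png")
for p in [(206,237),(205,222),(274,236),(350,265),(502,320)]: print(p,unproj(p,.066,c).round(3))
o=ortho(im,c,.066)
for k in range(0,550,50): cv2.putText(o,str(k),(k,10),0,.35,(0,255,255))
for k in range(0,400,50): cv2.putText(o,str(k),(0,k),0,.35,(0,255,255))
cv2.imwrite("pics/o1.png",cv2.resize(o,None,fx=1.45,fy=1.45))
E
```

```text
(206, 237) [0.581 0.209 0.066]
(205, 222) [0.629 0.218 0.066]
(274, 236) [ 0.602 -0.005  0.066]
(350, 265) [ 0.53  -0.249  0.066]
(502, 320) [ 0.398 -0.73   0.066]
```

View pics/o1.png

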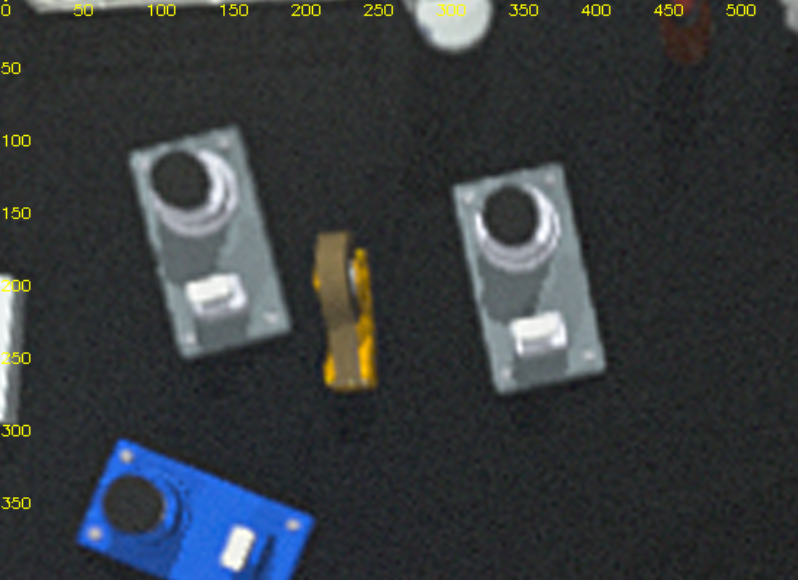

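The crop shows the left grey stand's pad at (181,181) and tag at (212,291), which gives pad (0.625, 0.225) and tag (0.549, 0.204), 79 mm apart. The middle stand's pad at (510,215) and tag at (539,328) give (0.602, -0.002) and (0.524, -0.022), 81 mm apart. Both match the stated 80 mm. Only the look-alike at lower left is blue. The right stand needs the same view.

Run:
```python
from h import *
c=vision.camera_info("top"); im=cv2.imread("pics/top0.png")
o=ortho(im,c,.066,.65,-.15,250,200)
cv2.imwrite("pics/o2.png",cv2.resize(o,None,fx=3,fy=3))
print(c["dist_coeffs"])
# tool down, finger line (tool y) : show tool axes now
from scipy.spatial.transform import Rotation as Rn
q=get_state()["eef_rot"]; print(Rn.from_quat(np.r_[q[1:],q[0]]).as_matrix().round(3), get_state()["tcp_pos"])
```

```text
[-0.1376042  0.         0.         0.         0.       ]
[[ 0.967  0.253 -0.   ]
 [ 0.253 -0.967  0.   ]
 [ 0.    -0.    -1.   ]] [ 0.15808054 -0.60457381  0.23114869]
```

View pics/o2.png

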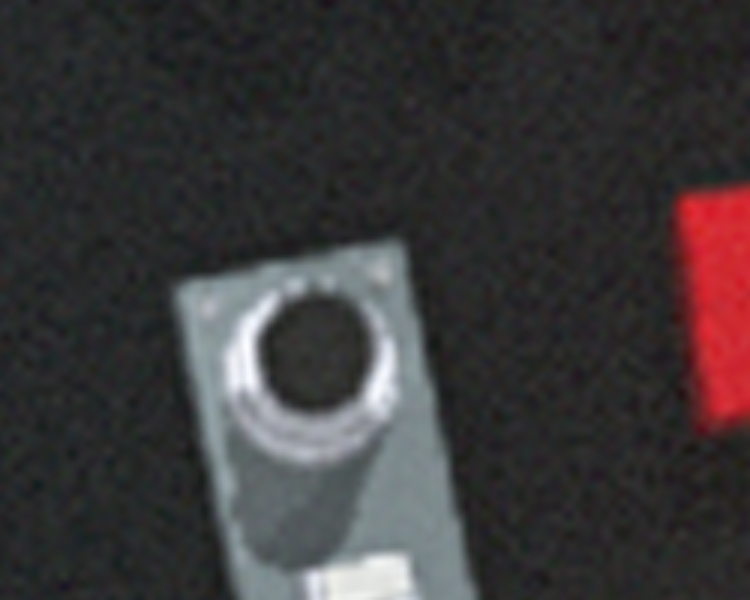

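The right stand is grey too, with its pad at (316,352), which is (0.533, -0.255). Its tag starts at about (358,575) and is partly cut off by the crop. From the yaw and the 80 mm spacing I put it at (0.455, -0.270). Next I close the fingers and move over the left pad.

```bash
cat >> h.py <<'E'
Q=[0,1,0,0]
PAD=[(.625,.225),(.602,-.002),(.533,-.255)]
TAG=[(.548,.205),(.524,-.020),(.455,-.270)]
def st():
    s=get_state(); return round(s["time"],2),np.round(s["tcp_pos"],4),np.round(s["contact_force"],2)
def press(xy,zs,lim=20):
    x,y=xy
    ctrl.movel([x,y,.075],max_speed=.1); ctrl.pause(.3); f0=get_state()["contact_force"][2]; print("free",st())
    for z in zs:
        ctrl.movel([x,y,z],max_speed=.03); ctrl.pause(.25); s=get_state()
        f=s["contact_force"][2]-f0; print(z,round(s["tcp_pos"][2],4),"dF",round(f,2))
        if f>lim: break
    ctrl.movel([x,y,.1],max_speed=.1); print("up",st())
E
python3 - <<'E'
from h import *
ctrl.close_gripper(); print(st())
for p in [(.5,-.25,.22),(.6,0,.2),(*PAD[0],.12)]:
    ctrl.movep(list(p),Q); print(st(),get_state()["qpos"].round(2) if hasattr(get_state()["qpos"],"round") else get_state()["qpos"])
im,_=vision.grab_frame("top"); c=vision.camera_info("top")
a=cv2.resize(im[170:320,130:330],None,fx=4,fy=4)
im,_=vision.grab_frame("side"); b=cv2.resize(im[130:330,200:380],None,fx=3,fy=3)
cv2.imwrite("pics/a2.png",b)
E
```

```text
(1.17, array([ 0.1581, -0.6047,  0.2313]), array([ 0.13, -0.02,  0.41]))
(2.96, array([ 0.4995, -0.2513,  0.22  ]), array([ 0.21, -0.04,  0.05])) [ 0.65  0.42 -0.34  1.69  0.16  1.05 -1.31]
(4.01, array([ 0.5999, -0.0025,  0.1999]), array([-0.16, -0.74,  0.41])) [ 0.19  0.51 -0.37  1.62  0.2   1.06 -1.8 ]
(4.96, array([0.6261, 0.222 , 0.1205]), array([-0.49, -0.34,  0.43])) [-0.18  0.67 -0.35  1.53  0.27  0.98 -2.18]
```

View pics/a2.png

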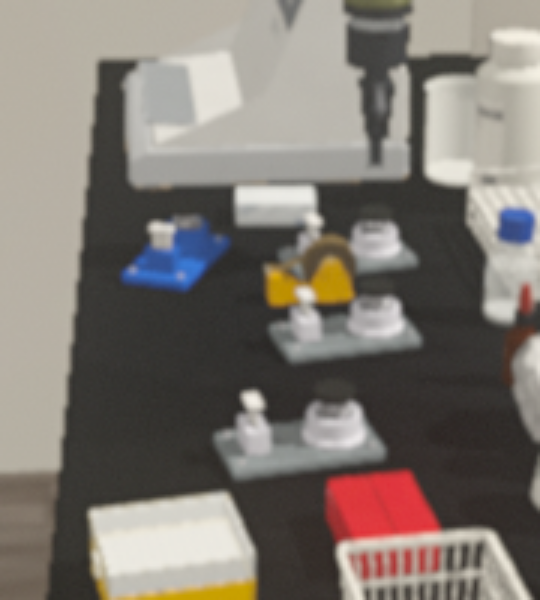

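The gripper tip at crop (375,162) is right above the left stand's pad at (375,213), and the stands are undisturbed. I'll press the pads from left to right.

Run:
```python
from h import *
zs=[.063,.060,.057,.056]
for i,p in enumerate(PAD):
    if i: ctrl.movep([*p,.12],Q)
    print("pad",i); press(p,zs)
```

```text
pad 0
free (5.96, array([0.6253, 0.2252, 0.0756]), array([ 0.06, -0.43,  0.55]))
0.063 0.0631 dF 0.02
0.06 0.0601 dF 0.99
0.057 0.0571 dF 1.9
0.056 0.056 dF 2.1
up (8.85, array([0.6246, 0.2247, 0.0997]), array([0.29, 0.09, 0.06]))
pad 1
free (10.67, array([ 0.6023, -0.002 ,  0.0756]), array([-0.47, -0.21,  0.01]))
0.063 0.0633 dF 4.07
0.06 0.0603 dF 4.25
0.057 0.0575 dF 7.77
0.056 0.0566 dF 6.82
up (13.56, array([ 0.6015, -0.0021,  0.0994]), array([-0.43, -0.27, -0.86]))
pad 2
free (15.48, array([ 0.5333, -0.2551,  0.0756]), array([ 0.06, -0.87, -0.33]))
0.063 0.0633 dF 6.35
0.06 0.0606 dF 8.93
0.057 0.0579 dF 11.55
0.056 0.057 dF 12.96
up (18.38, array([ 0.5326, -0.255 ,  0.0994]), array([ 0.44, -0.56, -1.46]))
```

At about 10 mm down the left pad took about 2.1 N, the middle about 7 N and the right about 13 N. The left is softest, so I push its tag.

Run:
```python
from h import *
ctrl.movel([*PAD[2],.16],max_speed=.2)
ctrl.movep([.56,0,.18],Q); ctrl.movep([*TAG[0],.12],Q)
press(TAG[0],[.060,.055,.053,.052,.051,.050],lim=12)
ctrl.movel([*TAG[0],.17]); ctrl.movep([.45,-.2,.25],Q); print(st())
im,_=vision.grab_frame("top"); c=vision.camera_info("top"); cv2.imwrite("pics/top2.png",im)
a=ortho(im,c,.066); b=ortho(cv2.imread("pics/top0.png"),c,.066)
s,_=vision.grab_frame("side")
s0=cv2.imread("pics/side0.png")
cv2.imwrite("pics/cmp.png",np.hstack([cv2.resize(k[180:300,230:360],(400,369)) for k in (s0,s)]))
```

```text
free (21.6, array([0.5483, 0.2051, 0.0755]), array([-0.62,  0.67,  0.07]))
0.06 0.06 dF -0.14
0.055 0.0549 dF 0.41
0.053 0.053 dF 0.07
0.052 0.0521 dF 4.0
0.051 0.052 dF 12.42
up (25.21, array([0.5478, 0.2047, 0.0996]), array([ 0.72, -0.24,  0.19]))
(27.39, array([ 0.4506, -0.1989,  0.2498]), array([ 0.92,  0.81, -0.36]))
```

View pics/cmp.png

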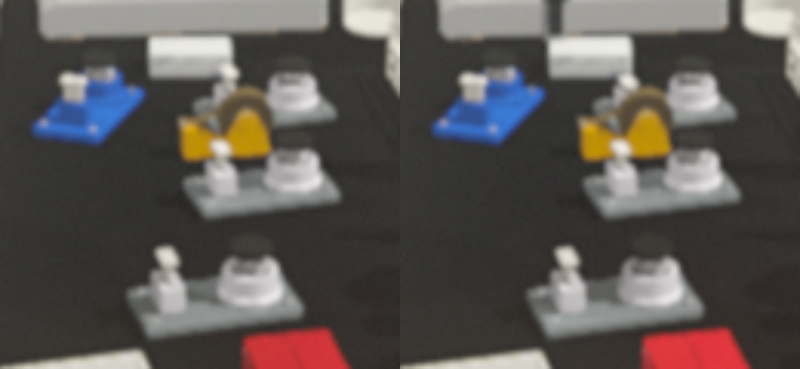

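The comparison shows the left tag about 9 px lower, at (627,82) against (228,73) before. The stop was felt at z = 0.052 with 12 N, which is the stated down height. The other two tags are up, all pads are up, and nothing has shifted.

```bash
python3 -c "
from h import *
print(ticket.close_job())"
```

```text
the job is handed in; nothing more can be done
None
```

I pressed the three pads from left to right; the left mount is the softest (about 2 N at 10 mm down, against 7 N and 13 N), so I pushed only its tag, down to its stop at 52 mm, drew back and handed the job in (no verdict was returned).

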